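# Clip the red-handled dipper onto the stand between its hanging neighbours

### The arm

A 7-joint arm with a two-finger parallel gripper is mounted at the origin on a cart in front of the work surface, level with it; the furniture and walls round the work are solid. World frame = base frame: x ahead of the robot, y to its left, z up, the work surface at z = 0. Lengths are in m, angles in rad, forces in N, time in s.
With the tool pointing down it reaches from about 0.425 to 0.875 m from the base axis. Payload 9.9 kg.
Tool frame: the origin (TCP) lies on the centre line of the jaws, within the pads' length; the fingertips stand 22 mm ahead of it and the grasp point (between the pads) lies 3 mm ahead of it; z points along the fingers, y is the line along which they close (so a half turn about z gives the same grasp; the last joint's range is limited). The gripper opens to 85 mm and grips with 20 to 120 N. Pads are 22 mm wide; open, the fingers measure 114 mm over their backs; the gripper's body (76 mm by 85 mm) begins 54 mm behind the grasp point. The pads swing forward as they close: fully open they stand 13 mm farther back than shut.
Start: joints at [-1.332, 0.576, 0.025, 1.437, -0.015, 1.129, -0.057], TCP at [0.214, 0.64, 0.253] pointing down, gripper open.
Joint ranges: [-2.76, 2.76], [-0.34, 2.15], [-1.52, 1.57], [0.19, 2.46], [-1.09, 4.23], [0.17, 1.99], [-2.82, 2.82]. Speed limits (rad/s): [2.22, 2.22, 3.01, 3.01, 3.14, 3.14, 3.14].

### API

Orientations are given as a unit quaternion [w, x, y, z].
In Python, from bench import bot, camera gives the robot as it stands.
- The arm moves only by the tool arm_command, never from a script. Its argument "increments" is text: rows parted by semicolons, each of 4 numbers parted by spaces: the shift along the world's x, y, z in mm, then the turn about the world's z in rad. A call has exactly 8 rows; each row shifts and turns the commanded pose from where the row before left it; what a row does not reach is not made up. A row lasts 1/8 s, in which the tool goes at most 62.5 mm and 10.7 degrees, less where a joint would pass 70% of its speed; a pose out of reach is approached as far as the arm can. A call is refused whole if a number of a shift passes 62.5 or a number of a turn 0.188, either way. A call with a gripper value outside its range is refused whole. "claw" is the opening, from -1 (shut) to 1 (fully open), set as the call begins (left out, the last holds). The fingers move at their own pace and stop on an object; "grip_force" is the grip in N (left out, the last holds). Time passes only in rows, so rows that do not move let the fingers close, or fill a call up. It gives the time, the measured TCP pose, the force, the opening and the grip force at its end, in the units of the state.
- bot.state(): the state, without advancing time (a new reading comes with each control period).
- camera(name): name is "scene" or "top" or "wrist"; returns a dict with "image" (400x640x3 uint8, red, green, blue), "z_map" (400x640 float32, m along the optical axis (not along the pixel's ray), 0 where there is no reading), "fov_y" (degrees; the focal length in pixels is half the picture's height over the tangent of half this angle, whatever the lens; pixels are square), "cx", "cy" (the principal point, pixels), "R" (3x3) and "t" (3): a world point X has camera coordinates R X + t. Camera axes: x right, y down, z forward; pixel columns grow to the right and rows downward; lengths in m; the calibration is good to about 2 mm. A picture is of the moment at which its call begins.
- bot.close_job(): hands the job in; it is judged then, once.
The state is a dict: "time": time; "joints": joint angles; "joint_vel": joint speeds; "joint_torque": joint torques, N m; "tcp_pos": TCP position; "tcp_rot": TCP orientation; "wrist_force": force on the tool from outside, world axes, zero at the start; "wrist_torque": the same for the moment, N m; "width": opening from 0.0 (shut) to 1.0 (fully open); "finger_force": force on a finger pad.
Only numpy, scipy, OpenCV 4.12 (cv2) and the standard library are available. Lean on these libraries where they do the work, as an engineer would, in place of code of your own. Each camera call takes 0.05 s, during which the arm holds its last target. There are 200 camera calls.

### The job

Pick up the red-handled measuring dipper by its red grip, lower it into the free place on the hanging stand between the two dippers that hang there, and press it gently down over the middle hanger until it clicks fully home. Leave it hanging there, let go, and do not press or bang hard on the stand, knock the two neighbours or disturb the salt shaker and the mug.

Things in the scene. Friction and masses are not known exactly. Their poses are not given: they have to be found in the camera images.
- red_dipper: The dipper to hang: steel cup 68 mm across, 42 mm tall, flat bottom, standing upright on the worktop; about 0.26 kg. Origin: centre of the cup's underside, z up. At x = 36.5 mm a steel strip 14 mm wide (y), 5 mm thick (x) rises behind the cup to the red grip block; the hook is on the strip's back (+x). y = 0 is its plane of symmetry.
- grip (a point): Where to hold the dipper: in the red grip block (16 mm in x, 18 mm in y, z = 162 to 224 mm of the dipper), at the dipper's x = 36.5, y = 0, z = 186 mm; axes as the dipper's. Grip across y, from above. Fingertips above the dipper's z = 158 mm clear the stand.
- hook_seat (a point): In the hook, where the axis of the 8 mm hanger bar lies when home: dipper's x = 47, y = 0, z = 142 mm; axes as the dipper's. The mouth opens below: from 8 mm in front of this point (the strip) to 7.5 mm behind it, 5.5 mm higher up; a shallow roof centres it. The rear leg ends 18 mm below this point and has a kink that must pass the catch.
- stand: Hanging stand, fixed. Origin on the worktop below the middle hanger's bar; z up, the dippers hang on its -x side, y to its left. Base 270 mm in y, x -75 to 115, 10 mm thick; posts 215 mm tall at x = 75, y = -78, 0, 78 mm. Each carries a wire fork (wires 13 mm either side) with an 8 mm bar along y at x = 0. Outer bars at z = 176 mm. A rail at z = 90 mm has its front at x = -5 mm.
- free_place (a point): Middle hanger (red clamp): a point at the stand's x = 0, y = 0, z = 176 mm. Its bar is clamped 17 mm below to 17 mm above this: not measured, feel for it. A sprung roller behind the bar resists the hook from 18 mm above home, most (6 to 12 N) at 9 mm, then gives way (force drops over 3.5 N). Press on to the hard stop (6 N per mm, 11 N is enough; some 25 N overloads it).
- pin (a joint): How far the small yellow tell-tale pin on top of the middle hanger's bar is pressed down: 0 with nothing on it (it stands 6 mm above the bar), 0.0054 m when the hook is fully home, 0.0047 m or less when it is not (let go too early, the hook stays crooked and short of home). It needs under 1 N.
- left_dipper: Neighbour on the stand's +y hanger: steel dipper without grip, cup 76 mm across, 60 mm tall, hanging loose by its hook; top at z = 158 mm. Origin: centre of the cup's underside, z up; its hanger bar at x = 51 mm. Between the two neighbours' cups there are 82 mm for the 68 mm cup.
- right_dipper: Neighbour on the stand's -y hanger: the same, cup 72 mm across and 50 mm tall, its hanger bar at x = 49 mm.
- salt_shaker: Bystander: salt shaker with grey top, 44 mm across, 90 mm tall; origin at the centre of its underside.
- blue_mug: Bystander: light blue and white mug, 78 x 112 mm with handle, 92 mm tall; origin at its underside.

How it is judged:
By the outcome, as a careful person would: the job done as asked, in the order asked, and still so for the second after the job is handed in, with the robot touching nothing.
It also fails if it takes over 51 s, if anything falls off the work surface, if the arm or the gripper's body presses on something with over 40 N, if the wrist force passes 120 N, or if a joint passes its speed limit or range.

## Working session

There is one attempt and no reset: what is moved stays moved. The work goes in short steps, Python scripts to look and compute and a tool call to move; the robot and the scene stay as the last step left them, time stands still between calls to the robot, and variables do not carry over. Pictures are saved under pics/ and viewed, at most 10 in all, crops included, and the job is handed in when it is done.

Besides the shell and the picture viewer there is one more tool, called after ">>>" by a JSON object that holds its "api" and its "payload", one argument or row to a line. arm_command: Moves the arm, as the interface text tells. Its arguments: {"type":"object","properties":{"increments":{"type":"string"},"claw":{"type":"number"},"grip_force":{"type":"number"}},"required":["increments"]}

```bash
ls; mkdir -p pics; python3 - <<'E'
from bench import bot,camera
import cv2,numpy as np,pickle
d={n:camera(n) for n in("scene","top")}
pickle.dump(d,open("a.pkl","wb"))
im=np.vstack([d[n]["image"] for n in d])
cv2.imwrite("pics/scene.png",d["scene"]["image"][:,:,::-1]);cv2.imwrite("pics/top.png",d["top"]["image"][:,:,::-1])
for n in d: print(n,d[n]["fov_y"],d[n]["cx"],d[n]["cy"],d[n]["R"],d[n]["t"],(d[n]["z_map"]>0).mean())
s=bot.state();print(s)
E
```

```text
pics
scene 43.60752027499264 318.5565200568395 193.2905051424192 [[ 0.7073256  -0.70684911 -0.0074049 ]
 [-0.28849921 -0.27909878 -0.9158996 ]
 [ 0.64533612  0.64997554 -0.40133912]] [-0.27465021  0.34701272  1.100263  ] 0.995921875
top 51.10758415075575 315.23453745221497 191.68051524428796 [[-0.00789822 -0.99986718  0.01425627]
 [-0.99932662  0.00738149 -0.03594196]
 [ 0.03583196 -0.01453054 -0.99925219]] [0.16294204 0.56805612 1.32740387] 0.9961953125
{'time': 0.1, 'joints': array([-1.33181537,  0.57644442,  0.02482126,  1.43781207, -0.0150063 ,
        1.12900407, -0.0565096 ]), 'joint_vel': array([-8.21374309e-05, -1.89408293e-03, -2.19516371e-05, -3.95803371e-03,
        2.28289813e-04, -1.53955233e-03,  8.74409299e-04]), 'joint_torque': array([ 6.02669796e-03, -7.67303681e+01,  2.25717120e+00, -2.86605227e+01,
        1.56201742e-02,  8.70635966e-03,  3.02527923e-06]), 'tcp_pos': array([0.21397162, 0.63979909, 0.25253491]), 'tcp_rot': array([-9.16215915e-05,  1.60669876e-01,  9.87007923e-01, -7.36295363e-04]), 'wrist_force': array([-0.46781764,  0.16442676,  0.13375477]), 'wrist_torque': array([0.05714789, 0.01383685, 0.02631615]), 'finger_force': 0.0, 'width': 0.9973723950982094}
```

View pics/scene.png

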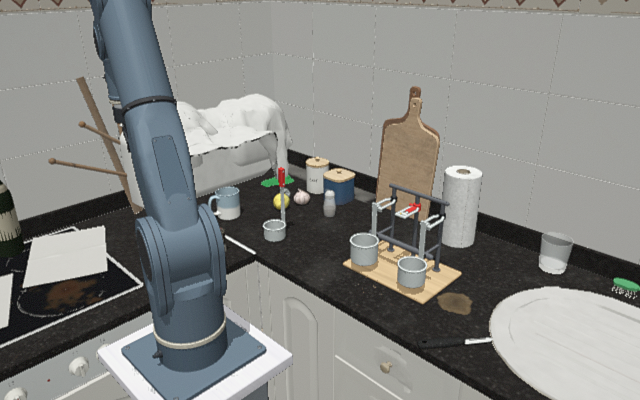

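View pics/top.png

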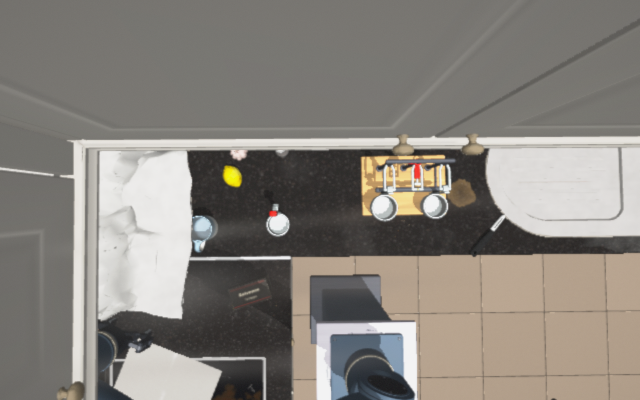

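The scene picture shows the red grip at about (282,177) with its cup at (274,231), the stand at (405,245) with the red clamp at (408,211), the mug at (227,203) and the shaker at (329,203). In the top picture the red grip is at (273,212), the cup at (278,224), the stand base spans (362–447,155–216) and the red clamp is at (417,172).

```bash
cat > h.py <<'E'
import numpy as np,cv2,pickle
def cloud(c):
    h,w=c["z_map"].shape; f=h/2/np.tan(np.radians(c["fov_y"])/2)
    v,u=np.mgrid[:h,:w]; z=c["z_map"]
    P=np.dstack([(u-c["cx"])/f*z,(v-c["cy"])/f*z,z]).astype(float)
    return (P-c["t"])@c["R"]
def ray(c,u,v):
    f=c["image"].shape[0]/2/np.tan(np.radians(c["fov_y"])/2)
    d=c["R"].T@np.array([(u-c["cx"])/f,(v-c["cy"])/f,1]); return -c["R"].T@c["t"],d
def onplane(c,u,v,z):
    o,d=ray(c,u,v); return o+d*(z-o[2])/d[2]
def tri(a,b):
    (o1,d1),(o2,d2)=a,b
    s=np.linalg.lstsq(np.c_[d1,-d2],o2-o1,rcond=None)[0]
    p,q=o1+s[0]*d1,o2+s[1]*d2; return (p+q)/2,np.linalg.norm(p-q)
def red(c):
    H=cv2.cvtColor(c["image"],cv2.COLOR_RGB2HSV)
    return ((H[...,0]<8)|(H[...,0]>172))&(H[...,1]>150)&(H[...,2]>70)
def blobs(m,mn=6):
    n,l,s,c=cv2.connectedComponentsWithStats(m.astype(np.uint8))
    return [(l==i,s[i],c[i]) for i in range(1,n) if s[i,4]>=mn]
E
python3 - <<'E'
from h import *
np.set_printoptions(precision=4,suppress=True)
d=pickle.load(open("a.pkl","rb"))
for n,c in d.items():
    X=cloud(c)
    for m,s,ce in blobs(red(c)):
        p=X[m]; print(n,s,ce,"min",p.min(0),"max",p.max(0),"med",np.median(p,0))
c=d["top"];X=cloud(c)
# all non-table heights regions: dipper cup, base, neighbours
def reg(n,box,z0,z1):
    c=d[n];X=cloud(c);u0,u1,v0,v1=box
    m=np.zeros(X.shape[:2],bool);m[v0:v1,u0:u1]=1
    m&=(X[...,2]>z0)&(X[...,2]<z1); return m,X[m]
for nm,box,z0,z1 in[("cup",(255,300,195,245),.03,.055),("cupbottom",(255,300,205,245),.0005,.03),("L",(365,400,190,225),.04,.3),("R",(418,452,190,225),.04,.3),("base",(355,455,150,222),.004,.02),("bars",(370,460,150,225),.165,.2),("post",(370,460,150,225),.2,.24)]:
    m,p=reg("top",box,z0,z1); print(nm,len(p),p.min(0),p.max(0),np.median(p,0))
    if nm=="base":
        pp=p[:,:2].astype(np.float32);r=cv2.minAreaRect(pp*1000);print(r)
    if nm in("cup","L","R"):
        print(cv2.minEnclosingCircle(p[:,:2].astype(np.float32)))
    if nm=="bars":
        for b in blobs(m,4): q=X[b[0]];print(b[1],q.min(0),q.max(0))
E
python3 - <<'E'
import cv2,pickle
c=pickle.load(open("a.pkl","rb"))
t=c["top"]["image"][145:235,240:470,::-1];s=c["scene"]["image"][155:310,220:480,::-1]
cv2.imwrite("pics/crop.png",cv2.resize(t,None,fx=3.4,fy=3.4,interpolation=cv2.INTER_CUBIC))
E
```

```text
scene [279 168   6  19  92] [281.1848 177.    ] min [0.4904 0.261  0.1621] max [0.5092 0.2781 0.2219] med [0.4981 0.2684 0.1924]
scene [406 203  15   9  69] [413.942  206.7971] min [ 0.5956 -0.1377  0.1684] max [ 0.6484 -0.1037  0.1891] med [ 0.632  -0.1281  0.1798]
top [414 163   6  16  68] [416.8088 170.8235] min [ 0.5214 -0.1313  0.1734] max [0.6405 0.178  1.3445] med [ 0.6189 -0.1235  0.1813]
top [269 210   8   6  39] [272.2821 212.9231] min [ 0.4959  0.2672 -0.0054] max [0.5118 0.3076 0.2255] med [0.5054 0.2777 0.2222]
cup 98 [0.4345 0.2411 0.0302] [0.5088 0.3097 0.0506] [0.4627 0.2724 0.0424]
((0.47143515944480896, 0.2757294178009033), 0.03759710490703583)
cupbottom 725 [0.4025 0.2109 0.0005] [0.5283 0.3521 0.029 ] [0.4666 0.2781 0.0027]
L 376 [ 0.4798 -0.0918  0.04  ] [ 0.57   -0.0095  0.194 ] [ 0.5294 -0.0505  0.0916]
((0.5309489369392395, -0.05455125495791435), 0.05268150195479393)
R 388 [ 0.4873 -0.2396  0.04  ] [ 0.5688 -0.1263  0.1957] [ 0.5355 -0.2014  0.0791]
((0.5352113246917725, -0.18072478473186493), 0.06247209012508392)
base 2713 [ 0.4723 -0.2909  0.004 ] [0.7028 0.031  0.0197] [ 0.6047 -0.1105  0.0096]
((587.741943359375, -129.59588623046875), (320.7071228027344, 229.0347137451172), 89.51378631591797)
bars 646 [ 0.5555 -0.219   0.1656] [ 0.6547 -0.031   0.1963] [ 0.5988 -0.1239  0.1794]
[384 163  12  32 187] [ 0.5555 -0.0632  0.168 ] [ 0.6427 -0.031   0.1963]
[408 163  16  28 255] [ 0.5657 -0.1417  0.1726] [ 0.6424 -0.1013  0.1922]
[439 163  12  31 202] [ 0.5571 -0.219   0.1656] [ 0.6416 -0.1854  0.1957]
post 310 [ 0.6375 -0.2189  0.2022] [ 0.6512 -0.0288  0.2259] [ 0.6434 -0.1233  0.2198]
```

View pics/crop.png

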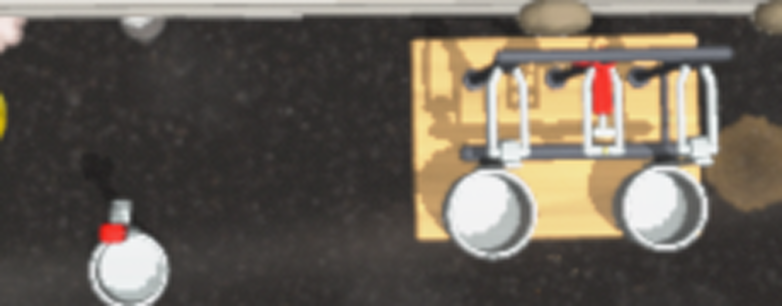

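The crop shows the cup at (130,268), the grip block at (113,233) and the hook at (120,211). The stand is nearly square to the world axes. The middle red clamp at (603,90) has its bar near (604,145).

>>> {"api": "arm_command", "payload": {
  "increments": "0 0 30 0.04;35 -45 15 0.04;35 -45 15 0.04;35 -45 15 0.04;35 -45 15 0.04;35 -45 15 0.04;35 -45 15 0.04;35 -45 0 0.04",
  "claw": 1
}}

```text
time: 1.1
tcp_pos: [0.4603, 0.3237, 0.3743]
tcp_rot: [0.001, 0.001, 1.0, 0.001]
wrist_force: [0.6, -0.8, -1.0]
width: 1.001
finger_force: 0.0
```

```bash
python3 - <<'E'
from h import *
from bench import bot,camera
np.set_printoptions(precision=4,suppress=True)
c={"wrist":camera("wrist")}
pickle.dump(c,open("b.pkl","wb"))
c=c["wrist"];cv2.imwrite("pics/w1.png",c["image"][:,:,::-1])
s=bot.state();print(s["tcp_pos"],s["tcp_rot"],c["fov_y"],c["R"],-c["R"].T@c["t"])
X=cloud(c)
for m,st,ce in blobs(red(c)): print(st,ce,X[m].min(0),X[m].max(0),np.median(X[m],0))
d=pickle.load(open("a.pkl","rb"))
for n in d:
    X=cloud(d[n]); m=(abs(X[...,1]+.12)<.12)&(abs(X[...,0]-.645)<.04)&(X[...,2]>.207)&(X[...,2]<.24)
    p=X[m];print(n,len(p),np.polyfit(p[:,1],p[:,0],1),p.min(0),p.max(0))
E
```

```text
[0.4656 0.3155 0.3739] [ 0.002   0.0047  1.     -0.002 ] 68.73304391489764 [[ 0.0015  1.      0.0007]
 [ 0.9571 -0.0016  0.2899]
 [ 0.2899  0.0002 -0.9571]] [0.3864 0.323  0.4957]
[369  12  28  11  38] [382.1053  17.1053] [0.2696 0.3825 0.0754] [0.2807 0.4161 0.0792] [0.2754 0.3981 0.0775]
[361  22   7   3   9] [364.1111  23.1111] [0.2807 0.3724 0.0762] [0.2832 0.38   0.0794] [0.2818 0.3763 0.0782]
[348  27   6   3   6] [350.5  28. ] [0.2863 0.3561 0.078 ] [0.289  0.3625 0.0803] [0.2876 0.3593 0.0786]
[265 206  25  33 558] [276.8584 223.1004] [ 0.4951  0.2178 -0.0009] [0.6136 0.2843 0.2267] [0.4974 0.2757 0.2148]
scene 287 [-0.0132  0.6362] [ 0.6311 -0.222   0.2073] [ 0.6479 -0.0341  0.2211]
top 308 [-0.0109  0.6427] [ 0.6375 -0.2189  0.2126] [ 0.6512 -0.0288  0.2259]
```

View pics/w1.png

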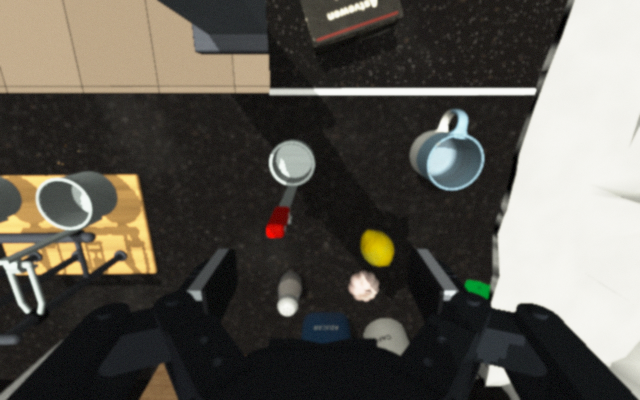

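The wrist picture shows the cup rim at (292,163) and the red grip at (277,223), with the top face at its lower end. The shaker is at (288,300) and the mug at (450,160), both clear of the fingers.

```bash
python3 - <<'E'
from h import *
np.set_printoptions(precision=4,suppress=True)
c=pickle.load(open("b.pkl","rb"))["wrist"];X=cloud(c)
d=pickle.load(open("a.pkl","rb"))
def circ(p):
    A=np.c_[2*p[:,:2],np.ones(len(p))];s=np.linalg.lstsq(A,(p[:,:2]**2).sum(1),rcond=None)[0]
    return s[:2],np.sqrt(s[2]+s[0]**2+s[1]**2)
for n,c in(("wrist",c),("top",d["top"]),("scene",d["scene"])):
    X=cloud(c)
    near=np.hypot(X[...,0]-.467,X[...,1]-.273)<.05
    m=near&(X[...,2]>.037)&(X[...,2]<.05)&(X[...,0]<.498); p=X[m]; print(n,"rim",len(p),circ(p),np.median(p[:,2]))
    near=np.hypot(X[...,0]-.503,X[...,1]-.272)<.025
    m=near&(X[...,2]>.217)&(X[...,2]<.235);p=X[m];print(" gtop",len(p),(p.min(0)+p.max(0))/2,p.mean(0),np.ptp(p,axis=0),cv2.minAreaRect((p[:,:2]*1000).astype(np.float32)))
    m=near&(X[...,2]>.165)&(X[...,2]<.215);p=X[m];print(" gside",len(p),p.min(0),p.max(0), cv2.minAreaRect((p[:,:2]*1000).astype(np.float32)) if len(p) else 0)
    near=np.hypot(X[...,0]-.503,X[...,1]-.272)<.03
    m=near&(X[...,2]>.06)&(X[...,2]<.155);p=X[m]; print(" strip",len(p),p.mean(0) if len(p) else 0,p.min(0) if len(p) else 0,p.max(0) if len(p) else 0)
E
```

```text
wrist rim 391 (array([0.4666, 0.2762]), np.float64(0.03277187673285489)) 0.04443416927792443
 gtop 270 [0.5028 0.2757 0.222 ] [0.5019 0.276  0.2234] [0.0149 0.0171 0.0094] ((502.7271423339844, 275.7257385253906), (14.877467155456543, 17.14745330810547), 0.3442639112472534)
 gside 267 [0.4951 0.2676 0.1655] [0.5079 0.2846 0.215 ] ((498.6771545410156, 278.21807861328125), (19.962263107299805, 8.898127555847168), 56.39665222167969)
 strip 231 [0.5038 0.2766 0.114 ] [0.5008 0.2686 0.0615] [0.5299 0.2824 0.153 ]
top rim 81 (array([0.4688, 0.2759]), np.float64(0.03290895595057002)) 0.04284259773023248
 gtop 38 [0.504  0.2754 0.222 ] [0.5044 0.2755 0.2222] [0.0135 0.0164 0.0072] ((504.039794921875, 275.3363037109375), (16.26944351196289, 13.514792442321777), 88.51041412353516)
 gside 11 [0.4972 0.2664 0.1795] [0.5132 0.2804 0.2149] ((507.71435546875, 271.3536071777344), (18.871475219726562, 9.59121322631836), 31.70017433166504)
 strip 37 [0.5208 0.2742 0.1414] [0.5033 0.2681 0.0842] [0.53   0.2824 0.1536]
scene rim 83 (array([0.4645, 0.2734]), np.float64(0.03286966534212721)) 0.04064611032125721
 gtop 18 [0.501  0.2708 0.2198] [0.5008 0.2716 0.2198] [0.0155 0.0193 0.0053] ((500.9837341308594, 270.9422302246094), (13.436841011047363, 20.44041633605957), 25.98078155517578)
 gside 103 [0.4904 0.261  0.1658] [0.5105 0.2831 0.2149] ((498.4044494628906, 271.26068115234375), (16.95184326171875, 20.468406677246094), 34.92519760131836)
 strip 135 [0.5057 0.2724 0.1147] [0.4952 0.2613 0.0608] [0.5286 0.284  0.1543]
```

>>> {"api": "arm_command", "payload": {
  "increments": "15 -16 0 0;15 -16 0 0;14 -17 -10 0;0 0 -15 0;0 0 -15 0;0 0 -15 0;0 0 0 0;0 0 0 0"
}}

```text
time: 2.15
tcp_pos: [0.5031, 0.2766, 0.3186]
tcp_rot: [0.0, 0.001, 1.0, 0.0]
wrist_force: [-0.3, 0.8, 0.0]
width: 0.997
finger_force: 0.0
```

```bash
python3 - <<'E'
from h import *
from bench import bot,camera
np.set_printoptions(precision=4,suppress=True)
c=camera("wrist");pickle.dump(c,open("c.pkl","wb"))
s=bot.state();print(s["tcp_pos"],s["tcp_rot"],s["wrist_force"])
X=cloud(c);near=np.hypot(X[...,0]-.503,X[...,1]-.275)<.025
m=near&(X[...,2]>.217)&(X[...,2]<.235);p=X[m];print(len(p),(p.min(0)+p.max(0))/2,cv2.minAreaRect((p[:,:2]*1000).astype(np.float32)))
m&=red(c);u=np.argwhere(m);uv=(u.min(0)+u.max(0))/2;q=onplane(c,uv[1],uv[0],.224);print(q)
t=pickle.load(open("b.pkl","rb"))["wrist"];X=cloud(t);m2=red(t)&(X[...,2]>.217);u=np.argwhere(m2);b=(u.min(0)+u.max(0))/2
print("two-place",tri(ray(c,uv[1],uv[0]),ray(t,b[1],b[0])))
E
```

```text
[0.5033 0.2765 0.3188] [0.0004 0.0013 1.     0.0002] [-0.3098 -0.0933 -0.2564]
441 [0.5029 0.2753 0.2217] ((502.9132385253906, 275.34808349609375), (18.435014724731445, 14.962535858154297), 88.97699737548828)
[0.5017 0.2749 0.224 ]
two-place (array([0.5041, 0.2749, 0.2172]), np.float64(0.0003970776136806567))
```

>>> {"api": "arm_command", "payload": {
  "increments": "0 -1 -20 0;0 0 -20 0;0 0 -20 0;0 0 -20 0;0 0 -20 0;0 0 -17 0;0 0 -10 0;0 0 0 0"
}}

```text
time: 3.2
tcp_pos: [0.5031, 0.2752, 0.1912]
tcp_rot: [-0.0, 0.001, 1.0, -0.0]
wrist_force: [0.5, -0.1, 0.4]
width: 1.002
finger_force: 0.0
```

>>> {"api": "arm_command", "payload": {
  "increments": "0 0 0 0;0 0 0 0;0 0 0 0;0 0 0 0;0 0 0 0;0 0 0 0;0 0 0 0;0 0 0 0",
  "claw": -1,
  "grip_force": 60
}}

```text
time: 4.2
tcp_pos: [0.5034, 0.2754, 0.1916]
tcp_rot: [0.0, 0.001, 1.0, 0.0]
wrist_force: [0.6, 0.9, 5.7]
width: 0.201
finger_force: 59.1
```

>>> {"api": "arm_command", "payload": {
  "increments": "0 0 10 0;0 0 25 0;0 0 40 0;0 0 45 0;0 0 45 0;0 0 35 0;0 0 10 0;0 0 0 0"
}}

```text
time: 5.2
tcp_pos: [0.5028, 0.275, 0.4006]
tcp_rot: [-0.0, 0.001, 1.0, -0.0]
wrist_force: [0.0, -1.0, -3.3]
width: 0.204
finger_force: 58.7
```

>>> {"api": "arm_command", "payload": {
  "increments": "0 -15 0 0;0 -35 0 0;0 -45 0 0;0 -45 0 0;0 -45 0 0;0 -40 0 0;0 -20 0 0;0 0 0 0"
}}

```text
time: 6.2
tcp_pos: [0.5023, 0.0274, 0.4003]
tcp_rot: [-0.001, 0.003, 1.0, -0.001]
wrist_force: [-0.2, 0.0, -1.4]
width: 0.204
finger_force: 58.9
```

```bash
python3 - <<'E'
from h import *
from bench import bot,camera
np.set_printoptions(precision=4,suppress=True)
d={n:camera(n) for n in("wrist","top","scene")};pickle.dump(d,open("d.pkl","wb"))
s=bot.state();print(s["tcp_pos"],s["tcp_rot"],s["wrist_force"],s["wrist_torque"],s["width"])
c=d["wrist"];X=cloud(c)
for m,st,ce in blobs(red(c),15): print(st,ce,X[m].min(0),X[m].max(0),np.median(X[m],0))
cv2.imwrite("pics/w2.png",c["image"][:,:,::-1])
E
```

```text
[0.5028 0.0309 0.4006] [-0.0006  0.0009  1.      0.0001] [ 0.2396  1.1782 -2.9952] [ 0.0172 -0.0249 -0.0051] 0.2031609907396564
[ 298  238   49  100 4074] [322.2776 290.9234] [ 0.4288 -0.0282 -0.0007] [0.8988 0.0497 0.522 ] [0.4957 0.0267 0.4252]
[198 247  31  40 563] [209.3854 268.6465] [ 0.4288 -0.229  -0.0013] [0.7672 0.0274 0.522 ] [ 0.627  -0.1226  0.182 ]
```

View pics/w2.png

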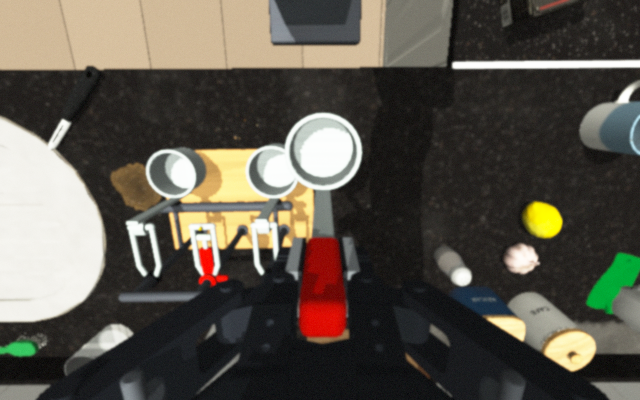

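The held dipper's cup is at (323,151) and the red grip sits square in the jaws at (322,290). The middle fork is at (205,245) with its bar at row ~228, and the neighbours' cups are at (176,172) and (271,170).

```bash
python3 - <<'E'
from h import *
np.set_printoptions(precision=4,suppress=True)
d=pickle.load(open("d.pkl","rb"));a=pickle.load(open("a.pkl","rb"))
def circ(p):
    A=np.c_[2*p[:,:2],np.ones(len(p))];s=np.linalg.lstsq(A,(p[:,:2]**2).sum(1),rcond=None)[0]
    return s[:2],np.sqrt(s[2]+s[0]**2+s[1]**2)
for n,c in(("wrist",d["wrist"]),("top0",a["top"]),("scene0",a["scene"])):
    X=cloud(c);x,y,z=np.moveaxis(X,2,0)
    print(n)
    for k,y0 in(("L",-.045),("M",-.123),("R",-.2)):
        m=(abs(y-y0)<.026)&(z>.14)&(z<.22)&(x>.545)&(x<.625);p=X[m]
        if len(p)<5: continue
        xf=np.percentile(p[:,0],1);b=p[p[:,0]<xf+.009]
        if k=="M": b=b[b[:,2]>0]
        w=p[(p[:,0]>.585)]
        print(k,len(p),"x front",p[:,0].min(),xf,"bar y",b[:,1].min(),b[:,1].max(),"z med/max",np.median(b[:,2]),np.percentile(b[:,2],[10,90]),b[:,2].max(),"wire y",w[:,1].min(),w[:,1].max())
    for k,cx,cy in(("L",.525,-.045),("R",.525,-.2)):
        m=(np.hypot(x-cx,y-cy)<.055)&(z>.05)&(z<.11)
        p=X[m];h=np.percentile(p[:,2],95);q=p[p[:,2]>h-.006];print(" cup",k,circ(q),h)
    m=(abs(y+.123)<.13)&(abs(x-.645)<.03)&(z>.207)&(z<.24);p=X[m];print(" rail",len(p),np.polyfit(p[:,1],p[:,0],1),p.min(0),p.max(0))
c=d["wrist"];X=cloud(c);x,y,z=np.moveaxis(X,2,0)
m=(np.hypot(x-.466,y-.031)<.045)&(z>.24)&(z<.275)&(x<.497);p=X[m];print("held rim",len(p),circ(p),np.percentile(p[:,2],[5,50,95]))
# bar pixels two-view: yellow pin
for n,c in(("wrist",d["wrist"]),("top",a["top"]),("scene",a["scene"])):
    H=cv2.cvtColor(c["image"],cv2.COLOR_RGB2HSV);X=cloud(c)
    m=(H[...,0]>18)&(H[...,0]<40)&(H[...,1]>90)&(H[...,2]>90)&(abs(X[...,1]+.123)<.025)&(abs(X[...,0]-.575)<.035)&(X[...,2]>.13)
    u=np.argwhere(m);print(n,"pin",len(u),u.mean(0) if len(u) else 0,np.median(X[m],0) if len(u) else 0)
E
```

```text
wrist
L 756 x front 0.5529889073272488 0.5532809009942296 bar y -0.05467284196242279 -0.04071164899882373 z med/max 0.1767099715722879 [0.1485 0.1926] 0.1939929230376668 wire y -0.06351997979318887 -0.031194236016362183
M 1005 x front 0.5634016380334962 0.5639885910274408 bar y -0.14180488955689363 -0.1086934786572061 z med/max 0.18104379128369083 [0.1792 0.1828] 0.18885384723848356 wire y -0.1413208612907917 -0.10844369007852533
R 932 x front 0.5543662037300743 0.554741526411034 bar y -0.21056916680516793 -0.195923619632771 z med/max 0.1772179172927702 [0.1489 0.1923] 0.19409526525498993 wire y -0.21895056303065602 -0.18643794435020228
 cup L (array([ 0.526, -0.048]), np.float64(0.04087458870744001)) 0.09905928160475519
 cup R (array([ 0.5681, -0.1909]), np.float64(0.014711000823897952)) 0.09893987071151517
 rail 844 [-0.0185  0.6371] [ 0.6359 -0.219   0.2071] [ 0.6484 -0.1188  0.2234]
top0
L 155 x front 0.5555219956559744 0.5555860307602196 bar y -0.05358956346016799 -0.040117932953783145 z med/max 0.183250009003116 [0.1579 0.1923] 0.1939574177247921 wire y -0.06324676533989722 -0.
[... 1123 characters left out ...]
5579096496
R 197 x front 0.5500427449835371 0.5506127684373515 bar y -0.213369155130706 -0.19791944876402096 z med/max 0.1665190925370087 [0.1457 0.1874] 0.19109238495903969 wire y -0.22075968127717308 -0.18887771336415657
 cup L (array([ 0.5217, -0.0529]), np.float64(0.040011767197112025)) 0.09501098568098752
 cup R (array([ 0.5751, -0.1981]), np.float64(0.023498205875729577)) 0.09542523976967741
 rail 287 [-0.0132  0.6362] [ 0.6311 -0.222   0.2073] [ 0.6479 -0.0341  0.2211]
held rim 1297 (array([0.4654, 0.0275]), np.float64(0.032442962099291074)) [0.2424 0.253  0.2545]
wrist pin 18 [231.8333 204.1111] [ 0.5687 -0.125   0.1852]
top pin 0 0 0
scene pin 1 [213. 400.] [ 0.5668 -0.1255  0.1822]
```

>>> {"api": "arm_command", "payload": {
  "increments": "5 -15 0 0.01;8 -25 0 0;12 -35 0 0;12 -35 0 0;10 -25 0 0;8 -20 0 0;0 0 0 0;0 0 0 0"
}}

```text
time: 7.35
tcp_pos: [0.5582, -0.1233, 0.4009]
tcp_rot: [-0.0, -0.004, 1.0, 0.0]
wrist_force: [-0.3, 0.5, -2.3]
width: 0.206
finger_force: 59.0
```

```bash
python3 - <<'E'
from h import *
from bench import bot,camera
np.set_printoptions(precision=4,suppress=True)
d={n:camera(n) for n in("wrist","top","scene")};pickle.dump(d,open("e.pkl","wb"))
s=bot.state();print(s["tcp_pos"],s["tcp_rot"],s["wrist_force"])
im=np.vstack([d["scene"]["image"][120:300,300:520],d["wrist"]["image"][80:330,200:420]])[:,:,::-1]
a=cv2.resize(d["scene"]["image"][130:300,320:500],(510,482),interpolation=cv2.INTER_CUBIC);b=d["wrist"]["image"][60:360,170:450];
b=cv2.resize(b,(290,311)); o=np.zeros((482,800,3),np.uint8);o[:,:510]=a;o[:311,510:]=b
cv2.imwrite("pics/over.png",o[:,:,::-1])
E
```

```text
[ 0.5581 -0.1236  0.4013] [ 0.     -0.0045  1.      0.0002] [ 0.1262  0.7356 -2.5501]
```

View pics/over.png

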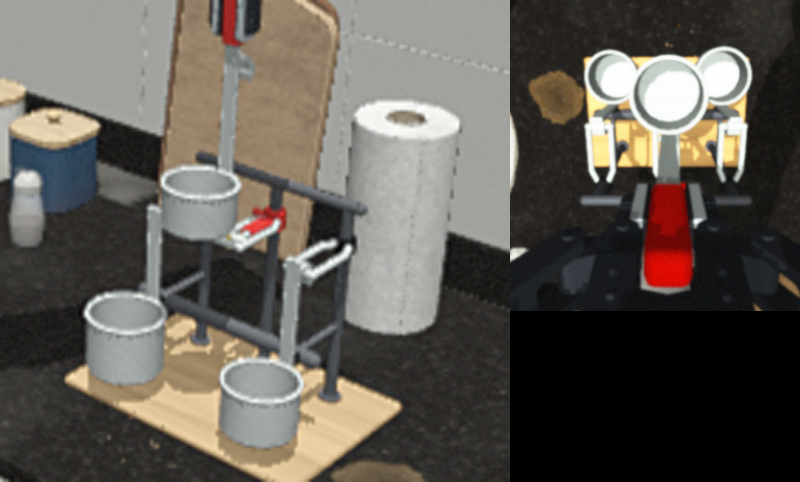

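The left crop shows the dipper hanging over the gap, clear of both neighbours, with the middle hanger at (250,230). In the wrist crop the held cup is at (669,94), between the neighbours at (611,76) and (722,74).

```bash
python3 - <<'E'
from h import *
np.set_printoptions(precision=4,suppress=True)
d=pickle.load(open("e.pkl","rb"))
def circ(p):
    A=np.c_[2*p[:,:2],np.ones(len(p))];s=np.linalg.lstsq(A,(p[:,:2]**2).sum(1),rcond=None)[0]
    return s[:2],np.sqrt(s[2]+s[0]**2+s[1]**2)
for n in("wrist","top","scene"):
    c=d[n];X=cloud(c);x,y,z=np.moveaxis(X,2,0);print(n,-c["R"].T@c["t"])
    m=(np.hypot(x-.521,y+.124)<.045)&(z>.243)&(z<.262)&(x<.552);p=X[m];print(" held rim",len(p),circ(p),np.median(p[:,2]))
    r=X[red(c)&(abs(x-.56)<.03)&(abs(y+.12)<.03)&(z>.34)];print(" grip",len(r),r.min(0) if len(r) else 0,r.max(0) if len(r) else 0)
    m=(abs(x-.56)<.02)&(abs(y+.12)<.03)&(z>.27)&(z<.33);p=X[m]
    if len(p): print(" strip",len(p),p.min(0),p.max(0))
    for k,cx,cy,R in(("L",.525,-.047,.038),("R",.525,-.203,.036)):
        rr=np.hypot(x-cx,y-cy); m=(rr<.045)&(rr>.03)&(z>.085)&(z<.105)&(x<.548);p=X[m]
        h=np.percentile(p[:,2],90);p=p[p[:,2]>h-.006];print(" cup",k,len(p),circ(p),h)
    for k,y0 in(("L",-.045),("R",-.203)):
        m=(abs(y-y0)<.026)&(z>.165)&(z<.21)&(x>.58)&(x<.62);p=X[m]
        if len(p):print(" fork",k,p[:,1].min(),p[:,1].max())
E
```

```text
wrist [ 0.4845 -0.1248  0.5224]
 held rim 1162 (array([ 0.5215, -0.1235]), np.float64(0.03253844311702254)) 0.25351481310921503
 grip 3999 [ 0.5487 -0.1334  0.3632] [ 0.5658 -0.115   0.4354]
 strip 413 [ 0.5558 -0.1307  0.2701] [ 0.5576 -0.1167  0.33  ]
 cup L 262 (array([ 0.5171, -0.0485]), np.float64(0.036778138516874614)) 0.09692608283454583
 cup R 244 (array([ 0.5198, -0.204 ]), np.float64(0.03490969678450708)) 0.08722831118218964
 fork L -0.06393059299129182 -0.03156444806404954
 fork R -0.21950356395241044 -0.18701371787325527
top [0.5214 0.178  1.3445]
 held rim 135 (array([ 0.5239, -0.1223]), np.float64(0.03286135255158527)) 0.25161751063713494
 grip 0 0 0
 cup L 77 (array([ 0.5186, -0.0476]), np.float64(0.0367413165190126)) 0.09794333064796243
 cup R 17 (array([ 0.523 , -0.2008]), np.float64(0.03635899274545265)) 0.08846084183908955
 fork L -0.0636326759720674 -0.031406863302150985
 fork R -0.2136436232900565 -0.1855575804530033
scene [-0.4157 -0.8124  0.7574]
 held rim 183 (array([ 0.5197, -0.1249]), np.float64(0.03253348476042928)) 0.24884380669184133
 grip 119 [ 0.5451 -0.1354  0.372 ] [ 0.5681 -0.1101  0.4358]
 strip 124 [ 0.5511 -0.1338  0.2708] [ 0.5637 -0.1155  0.33  ]
 cup L 59 (array([ 0.5167, -0.0495]), np.float64(0.036642763136985994)) 0.09380263796560111
 cup R 4 (array([ 0.5177, -0.2059]), np.float64(0.035148335724932124)) 0.08574070082622239
 fork L -0.030623881107489637 -0.030623881107489637
 fork R -0.22242726010393843 -0.1885446880017325
```

>>> {"api": "arm_command", "payload": {
  "increments": "0 -2 -10 0;0 0 -20 0;0 0 -20 0;0 0 -20 0;0 0 -18 0;0 0 -12 0;0 0 0 0;0 0 0 0"
}}

```text
time: 8.5
tcp_pos: [0.5584, -0.127, 0.3019]
tcp_rot: [0.0, -0.004, 1.0, -0.0]
wrist_force: [-0.0, -1.2, -2.4]
width: 0.201
finger_force: 58.9
```

>>> {"api": "arm_command", "payload": {
  "increments": "0 0 -8 0;0 0 -8 0;0 0 -8 0;0 0 -8 0;0 0 -6 0;0 0 -4 0;0 0 0 0;0 0 0 0"
}}

```text
time: 9.5
tcp_pos: [0.5582, -0.1269, 0.2595]
tcp_rot: [0.0, -0.004, 1.0, -0.0]
wrist_force: [-0.3, 0.2, -2.2]
width: 0.199
finger_force: 59.0
```

```bash
python3 - <<'E'
from h import *
from bench import bot,camera
np.set_printoptions(precision=4,suppress=True)
d={n:camera(n) for n in("wrist","scene")};pickle.dump(d,open("f.pkl","wb"))
s=bot.state();print(s["tcp_pos"],s["tcp_rot"],s["wrist_force"],s["wrist_torque"])
a=cv2.resize(d["scene"]["image"][160:300,330:480],(510,476),interpolation=cv2.INTER_CUBIC);b=d["wrist"]["image"][60:360,170:450];
b=cv2.resize(b,(290,311)); o=np.zeros((476,800,3),np.uint8);o[:,:510]=a;o[:311,510:]=b
cv2.imwrite("pics/low.png",o[:,:,::-1])
E
```

```text
[ 0.5583 -0.1269  0.2595] [ 0.0002 -0.0036  1.     -0.    ] [-0.39   -0.1717 -2.0707] [ 0.0318 -0.04   -0.0416]
```

View pics/low.png

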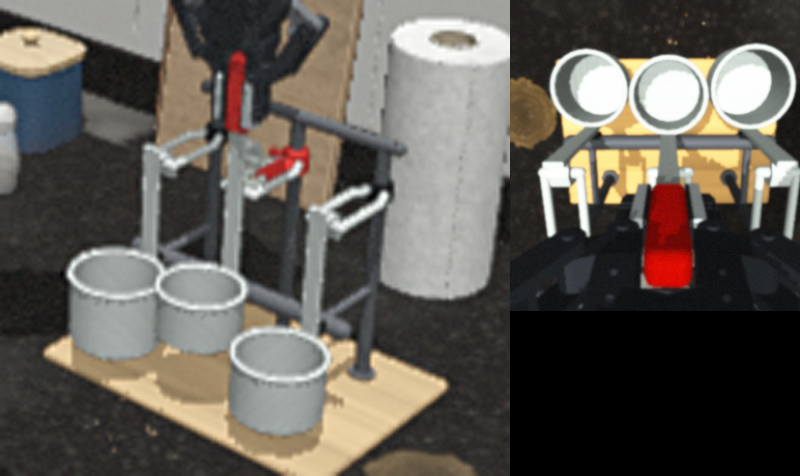

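The dipper's strip and hook stand just in front of and above the middle hanger at (270,165) in the left crop. Its cup is centred between the two neighbours in the wrist crop, spanning columns 630–708.

>>> {"api": "arm_command", "payload": {
  "increments": "0 1 -2 0;0 0 -2 0;0 0 -2 0;0 0 -2 0;0 0 -2 0;0 0 -1 0;0 0 0 0;0 0 0 0"
}}

```text
time: 10.6
tcp_pos: [0.5581, -0.1259, 0.2483]
tcp_rot: [0.0, -0.004, 1.0, -0.0]
wrist_force: [-0.6, -1.0, -2.7]
width: 0.202
finger_force: 59.0
```

>>> {"api": "arm_command", "payload": {
  "increments": "0 0 -0.6 0;0 0 -0.6 0;0 0 -0.6 0;0 0 -0.6 0;0 0 -0.6 0;0 0 -0.6 0;0 0 0 0;0 0 0 0"
}}

```text
time: 11.6
tcp_pos: [0.5578, -0.126, 0.2451]
tcp_rot: [-0.0, -0.004, 1.0, 0.0]
wrist_force: [-5.0, 0.3, 6.5]
width: 0.201
finger_force: 60.0
```

>>> {"api": "arm_command", "payload": {
  "increments": "-0.5 0 0 0;-0.5 0 0 0;0 0 0 0;0 0 0 0;0 0 0 0;0 0 0 0;0 0 0 0;0 0 0 0"
}}

```text
time: 12.6
tcp_pos: [0.557, -0.1259, 0.2446]
tcp_rot: [-0.0, -0.004, 1.0, -0.0]
wrist_force: [-2.5, -0.9, -0.8]
width: 0.199
finger_force: 59.2
```

```bash
python3 - <<'E'
from h import *
from bench import bot,camera
np.set_printoptions(precision=4,suppress=True)
d={n:camera(n) for n in("wrist","scene")};pickle.dump(d,open("g.pkl","wb"))
s=bot.state();print(s["tcp_pos"],s["wrist_force"],s["wrist_torque"])
a=cv2.resize(d["scene"]["image"][175:245,380:450],(600,600),interpolation=cv2.INTER_CUBIC)
cv2.imwrite("pics/zoom.png",a[:,:,::-1])
E
```

```text
[ 0.5571 -0.1259  0.2446] [-1.4591 -0.2513 -0.9545] [-0.1388  0.4912  0.0086]
```

View pics/zoom.png

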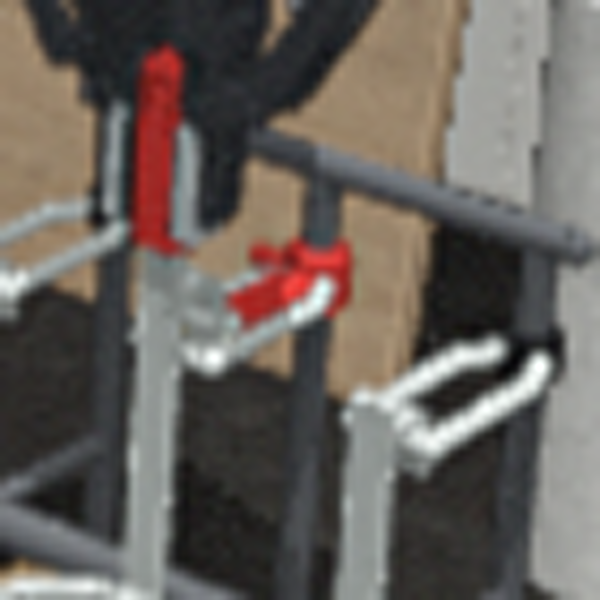

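The hook's rear leg is entering just behind the middle bar at (210,350), with nothing else in contact. Moving 1 mm back took away the extra push.

>>> {"api": "arm_command", "payload": {
  "increments": "-0.4 0 -0.6 0;0 0 -0.6 0;0 0 -0.6 0;0 0 -0.6 0;0 0 -0.6 0;0 0 0 0;0 0 0 0;0 0 0 0"
}}

```text
time: 13.7
tcp_pos: [0.556, -0.1258, 0.2413]
tcp_rot: [-0.001, -0.004, 1.0, 0.0]
wrist_force: [-5.0, 1.2, -0.4]
width: 0.202
finger_force: 59.3
```

>>> {"api": "arm_command", "payload": {
  "increments": "0 0 -0.6 0;0 0 -0.6 0;0 0 -0.6 0;0 0 -0.6 0;0 0 0 0;0 0 0 0;0 0 0 0;0 0 0 0"
}}

```text
time: 14.7
tcp_pos: [0.5559, -0.1259, 0.2392]
tcp_rot: [-0.001, -0.003, 1.0, 0.0]
wrist_force: [-7.5, 0.2, 3.4]
width: 0.201
finger_force: 60.0
```

>>> {"api": "arm_command", "payload": {
  "increments": "0 0 -0.6 0;0 0 -0.6 0;0 0 -0.6 0;0 0 -0.6 0;0 0 0 0;0 0 0 0;0 0 0 0;0 0 0 0"
}}

```text
time: 15.7
tcp_pos: [0.5563, -0.126, 0.2375]
tcp_rot: [-0.0, -0.003, 1.0, 0.0]
wrist_force: [-8.8, 0.6, 9.6]
width: 0.201
finger_force: 60.5
```

>>> {"api": "arm_command", "payload": {
  "increments": "0 0 -0.6 0;0 0 -0.6 0;0 0 -0.6 0;0 0 0 0;0 0 0 0;0 0 0 0;0 0 0 0;0 0 0 0"
}}

```text
time: 16.7
tcp_pos: [0.5556, -0.1261, 0.235]
tcp_rot: [-0.001, -0.003, 1.0, 0.0]
wrist_force: [-7.4, -1.7, 4.4]
width: 0.201
finger_force: 60.0
```

>>> {"api": "arm_command", "payload": {
  "increments": "0 0 -0.6 0;0 0 -0.6 0;0 0 -0.6 0;0 0 -0.6 0;0 0 0 0;0 0 0 0;0 0 0 0;0 0 0 0"
}}

```text
time: 17.7
tcp_pos: [0.5549, -0.1259, 0.2317]
tcp_rot: [-0.002, -0.003, 1.0, 0.0]
wrist_force: [-7.6, -0.0, -1.6]
width: 0.204
finger_force: 59.2
```

>>> {"api": "arm_command", "payload": {
  "increments": "0 0 -0.6 0;0 0 -0.6 0;0 0 -0.6 0;0 0 -0.6 0;0 0 0 0;0 0 0 0;0 0 0 0;0 0 0 0"
}}

```text
time: 18.7
tcp_pos: [0.5552, -0.1258, 0.2292]
tcp_rot: [-0.002, -0.004, 1.0, 0.0]
wrist_force: [-6.3, -1.5, -4.7]
width: 0.203
finger_force: 59.0
```

>>> {"api": "arm_command", "payload": {
  "increments": "0 0 -0.5 0;0 0 -0.5 0;0 0 -0.5 0;0 0 0 0;0 0 0 0;0 0 0 0;0 0 0 0;0 0 0 0"
}}

```text
time: 19.7
tcp_pos: [0.5555, -0.1257, 0.2277]
tcp_rot: [-0.002, -0.004, 1.0, 0.0]
wrist_force: [-5.6, -0.0, -4.7]
width: 0.201
finger_force: 58.9
```

>>> {"api": "arm_command", "payload": {
  "increments": "0 0 -0.5 0;0 0 -0.5 0;0 0 0 0;0 0 0 0;0 0 0 0;0 0 0 0;0 0 0 0;0 0 0 0"
}}

```text
time: 20.7
tcp_pos: [0.5556, -0.1257, 0.2271]
tcp_rot: [-0.001, -0.004, 1.0, 0.0]
wrist_force: [-5.8, 0.4, -1.2]
width: 0.2
finger_force: 59.3
```

>>> {"api": "arm_command", "payload": {
  "increments": "0 0 -0.5 0;0 0 -0.4 0;0 0 0 0;0 0 0 0;0 0 0 0;0 0 0 0;0 0 0 0;0 0 0 0"
}}

```text
time: 21.7
tcp_pos: [0.556, -0.1258, 0.2268]
tcp_rot: [-0.001, -0.004, 1.0, 0.0]
wrist_force: [-6.3, -0.5, 2.4]
width: 0.202
finger_force: 59.8
```

>>> {"api": "arm_command", "payload": {
  "increments": "0 0 -0.4 0;0 0 -0.3 0;0 0 0 0;0 0 0 0;0 0 0 0;0 0 0 0;0 0 0 0;0 0 0 0"
}}

```text
time: 22.7
tcp_pos: [0.5563, -0.1258, 0.2266]
tcp_rot: [-0.0, -0.004, 1.0, 0.0]
wrist_force: [-7.9, 0.6, 7.0]
width: 0.198
finger_force: 60.2
```

>>> {"api": "arm_command", "payload": {
  "increments": "0 0 -0.4 0;0 0 -0.3 0;0 0 0 0;0 0 0 0;0 0 0 0;0 0 0 0;0 0 0 0;0 0 0 0"
}}

```text
time: 23.7
tcp_pos: [0.5565, -0.1259, 0.2264]
tcp_rot: [0.0, -0.004, 1.0, 0.0]
wrist_force: [-7.2, 0.9, 11.3]
width: 0.203
finger_force: 60.8
```

```bash
python3 - <<'E'
from h import *
from bench import bot,camera
np.set_printoptions(precision=4,suppress=True)
d={n:camera(n) for n in("wrist","scene")};pickle.dump(d,open("i.pkl","wb"))
s=bot.state();print(s["tcp_pos"],s["wrist_force"],s["wrist_torque"])
c=d["scene"];X=cloud(c);x,y,z=np.moveaxis(X,2,0)
r=X[red(c)&(abs(x-.556)<.025)&(abs(y+.126)<.025)&(z>.16)];print(r.min(0),r.max(0))
a=cv2.resize(c["image"][175:245,380:450],(600,600),interpolation=cv2.INTER_CUBIC)
cv2.imwrite("pics/zoom2.png",a[:,:,::-1])
E
```

```text
[ 0.5565 -0.1259  0.2264] [-7.8811  1.1853 10.7949] [0.2833 1.7892 0.0512]
[ 0.5362 -0.1397  0.1977] [ 0.5637 -0.1163  0.2695]
```

View pics/zoom2.png

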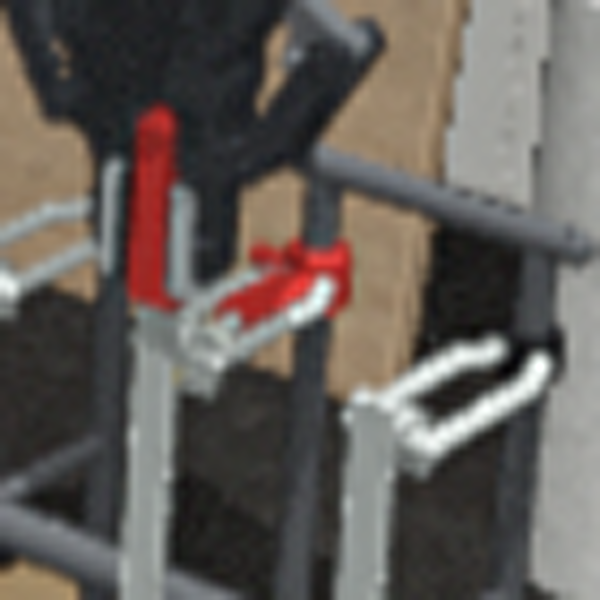

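The hook sits over the middle bar at (205,350), the block's lower end is level with the fork and the neighbours look undisturbed. I'll ease the remaining sideways push before letting go.

>>> {"api": "arm_command", "payload": {
  "increments": "-0.4 0 0 0;-0.4 0 0 0;0 0 0 0;0 0 0 0;0 0 0 0;0 0 0 0;0 0 0 0;0 0 0 0"
}}

```text
time: 24.8
tcp_pos: [0.5563, -0.1258, 0.2264]
tcp_rot: [0.001, -0.004, 1.0, -0.0]
wrist_force: [-5.3, -0.1, 8.1]
width: 0.199
finger_force: 60.6
```

>>> {"api": "arm_command", "payload": {
  "increments": "-0.4 0 0 0;-0.4 0 0 0;0 0 -0.3 0;0 0 -0.3 0;0 0 0 0;0 0 0 0;0 0 0 0;0 0 0 0"
}}

```text
time: 25.8
tcp_pos: [0.5562, -0.1259, 0.2263]
tcp_rot: [0.002, -0.004, 1.0, -0.0]
wrist_force: [-4.9, 1.3, 10.8]
width: 0.203
finger_force: 60.9
```

>>> {"api": "arm_command", "payload": {
  "increments": "0 0 0 0;0 0 0 0;0 0 0 0;0 0 0 0;0 0 0 0;0 0 0 0;0 0 0 0;0 0 0 0",
  "claw": 0
}}

```text
time: 26.8
tcp_pos: [0.5551, -0.1259, 0.2249]
tcp_rot: [0.0, -0.004, 1.0, -0.0]
wrist_force: [0.5, 0.0, 0.4]
width: 0.495
finger_force: 0.0
```

>>> {"api": "arm_command", "payload": {
  "increments": "0 0 5 0;0 0 10 0;0 0 20 0;0 0 30 0;0 0 30 0;0 0 25 0;0 0 10 0;0 0 0 0"
}}

```text
time: 27.8
tcp_pos: [0.5552, -0.1259, 0.3553]
tcp_rot: [0.0, -0.004, 1.0, -0.0]
wrist_force: [-0.0, -0.6, 0.0]
width: 0.497
finger_force: 0.0
```

```bash
python3 - <<'E'
from h import *
from bench import bot,camera
np.set_printoptions(precision=4,suppress=True)
d={n:camera(n) for n in("wrist","scene")};pickle.dump(d,open("j.pkl","wb"))
s=bot.state();print(s["tcp_pos"],s["wrist_force"],s["width"])
for n,c in d.items():
    X=cloud(c);x,y,z=np.moveaxis(X,2,0)
    r=X[red(c)&(abs(x-.556)<.02)&(abs(y+.126)<.025)&(z>.16)];print(n,len(r),r.min(0),r.max(0))
    m=(abs(x-.556)<.015)&(abs(y+.126)<.02)&(z>.214)&(z<.29);p=X[m];print(np.percentile(p,98,axis=0) if len(p) else 0)
    A=lambda p:np.linalg.lstsq(np.c_[2*p[:,:2],np.ones(len(p))],(p[:,:2]**2).sum(1),rcond=None)[0][:2]
    m=(np.hypot(x-.52,y+.126)<.045)&(z>.068)&(z<.088)&(x<.55);p=X[m];print("rim",len(p),A(p),np.percentile(p[:,2],[50,90]))
c=d["scene"]
a=cv2.resize(c["image"][160:300,330:480],(510,476),interpolation=cv2.INTER_CUBIC);b=cv2.resize(d["wrist"]["image"][60:360,170:450],(290,311)); o=np.zeros((476,800,3),np.uint8);o[:,:510]=a;o[:311,510:]=b
cv2.imwrite("pics/done.png",o[:,:,::-1])
E
```

```text
[ 0.5547 -0.1257  0.354 ] [ 0.9517 -0.2621 -0.5541] 0.49879826176530256
wrist 670 [ 0.5483 -0.1342  0.2032] [ 0.5647 -0.1181  0.2621]
[ 0.5643 -0.1176  0.2613]
rim 691 [ 0.5162 -0.1279] [0.0811 0.0831]
scene 162 [ 0.5435 -0.1382  0.199 ] [ 0.564  -0.1167  0.2594]
[ 0.5628 -0.1182  0.2578]
rim 260 [ 0.5138 -0.1254] [0.0759 0.0801]
```

View pics/done.png

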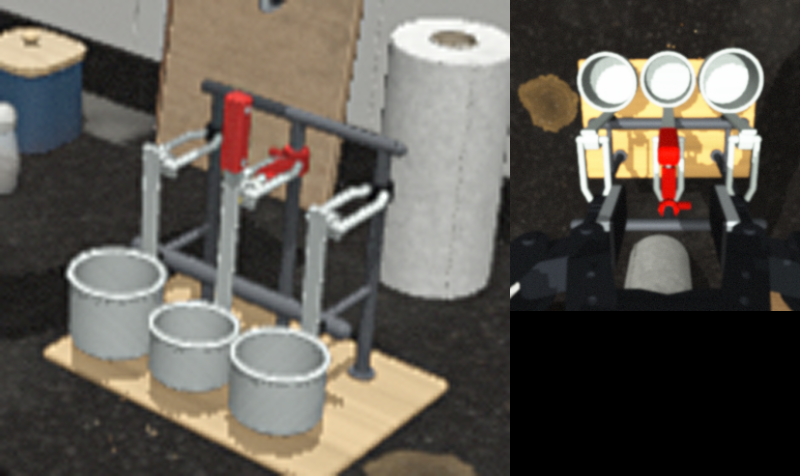

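The dipper hangs on the middle bar with its strip near (228,250) and its cup at (193,340) level with the neighbours, and the gripper is clear. I'll check tilt and height against the earlier upright views.

```bash
python3 - <<'E'
from h import *
np.set_printoptions(precision=4,suppress=True)
A=lambda p:np.linalg.lstsq(np.c_[2*p[:,:2],np.ones(len(p))],(p[:,:2]**2).sum(1),rcond=None)[0][:2]
T={"e":(.5581,-.1235,.4013),"f":(.5583,-.1269,.2595),"i":(.5565,-.1259,.2264),"j":(.5565,-.1259,.2264)}
for k,t in T.items():
    d=pickle.load(open(k+".pkl","rb"));z0=t[2]-.1914
    for n in("wrist","scene"):
        c=d[n];X=cloud(c);x,y,z=np.moveaxis(X,2,0)
        near=(np.hypot(x-t[0]+.0375,y-t[1])<.045)&(x<t[0]-.006)
        h=z0+.042
        m=near&(abs(z-h)<.009);p=X[m];top=np.percentile(p[:,2],90);p=p[p[:,2]>top-.006]
        fr=p[p[:,0]<np.percentile(p[:,0],15),2];bk=p[p[:,0]>np.percentile(p[:,0],85),2]
        out=[]
        for a,b in((.06,.09),(.10,.13),(.17,.19),(.20,.218)):
            m=(abs(x-t[0])<.02)&(abs(y-t[1])<.007)&(z>z0+a)&(z<z0+b);q=X[m]
            out.append(np.percentile(q[:,0],20) if len(q)>5 else np.nan)
        print(k,n,"rim",A(p),"z-h",top-h,"front/back z",np.median(fr),np.median(bk),"strip/grip x by height",np.array(out))
E
```

```text
e wrist rim [ 0.5217 -0.1235] z-h 0.0028673376223600777 front/back z 0.25381715882766365 0.253464647698468 strip/grip x by height [0.5561 0.5561 0.5506 0.5506]
e scene rim [ 0.5197 -0.1251] z-h -0.00022266408448262665 front/back z 0.2501925200237277 0.24960453795548024 strip/grip x by height [0.5535 0.5545 0.5484 0.5485]
f wrist rim [ 0.5219 -0.1271] z-h 0.003323354245125379 front/back z 0.11251581038345465 0.11223413100438417 strip/grip x by height [0.5563 0.5562 0.5507 0.5506]
f scene rim [ 0.5196 -0.1286] z-h 0.0004962755623568044 front/back z 0.10879862900010642 0.10873126339838586 strip/grip x by height [0.5552 0.555  0.5484 0.5477]
i wrist rim [ 0.5196 -0.1262] z-h 0.003576793324375868 front/back z 0.07964324973871947 0.07908787515277407 strip/grip x by height [0.5541 0.5541 0.5488 0.5489]
i scene rim [ 0.5174 -0.125 ] z-h 0.002325061231088235 front/back z 0.07570174445804634 0.0763998811986881 strip/grip x by height [0.5524 0.5527 0.5473 0.5468]
j wrist rim [ 0.5165 -0.1274] z-h 0.005856410527751585 front/back z 0.08245996395021123 0.08028640843376844 strip/grip x by height [0.5513 0.5525 0.5488 0.5497]
j scene rim [ 0.5144 -0.1255] z-h 0.0028785157397867023 front/back z 0.0772272526169615 0.07762104097700467 strip/grip x by height [0.5498 0.5506 0.5468 0.5476]
```

Released, the dipper leans about 1.3° and its cup stands 1–2 mm higher than when pressed. One gentle check press on top of the grip, with shut fingers, will show whether it is on the stop.

>>> {"api": "arm_command", "payload": {
  "increments": "2 0 -5 0;2 0 -10 0;1 0 -12 0;0 0 -12 0;0 0 -9 0;0 0 -5 0;0 0 0 0;0 0 0 0",
  "claw": -1,
  "grip_force": 20
}}

```text
time: 28.9
tcp_pos: [0.5603, -0.1259, 0.3023]
tcp_rot: [0.0, -0.004, 1.0, -0.0]
wrist_force: [0.2, 0.7, -0.7]
width: 0.0
finger_force: 0.0
```

>>> {"api": "arm_command", "payload": {
  "increments": "0 0 -3 0;0 0 -3 0;0 0 -3 0;0 0 -3 0;0 0 -2 0;0 0 -1 0;0 0 0 0;0 0 0 0"
}}

```text
time: 29.9
tcp_pos: [0.5602, -0.1259, 0.287]
tcp_rot: [0.0, -0.004, 1.0, -0.0]
wrist_force: [-0.3, -0.2, 0.1]
width: 0.001
finger_force: 0.0
```

>>> {"api": "arm_command", "payload": {
  "increments": "0 0 -0.8 0;0 0 -0.8 0;0 0 -0.8 0;0 0 -0.8 0;0 0 -0.6 0;0 0 0 0;0 0 0 0;0 0 0 0"
}}

```text
time: 30.9
tcp_pos: [0.5601, -0.1259, 0.2831]
tcp_rot: [-0.0, -0.004, 1.0, -0.0]
wrist_force: [0.1, 1.2, -0.0]
width: 0.0
finger_force: 0.0
```

>>> {"api": "arm_command", "payload": {
  "increments": "0 0 -0.6 0;0 0 -0.6 0;0 0 -0.5 0;0 0 0 0;0 0 0 0;0 0 0 0;0 0 0 0;0 0 0 0"
}}

```text
time: 31.9
tcp_pos: [0.5602, -0.1259, 0.2817]
tcp_rot: [0.0, -0.004, 1.0, -0.0]
wrist_force: [-1.3, 0.3, 5.7]
width: 0.0
finger_force: 2.7
```

>>> {"api": "arm_command", "payload": {
  "increments": "0 0 -0.5 0;0 0 -0.5 0;0 0 0 0;0 0 0 0;0 0 0 0;0 0 0 0;0 0 0 0;0 0 0 0"
}}

```text
time: 32.9
tcp_pos: [0.5605, -0.1262, 0.2815]
tcp_rot: [0.001, -0.004, 1.0, -0.0]
wrist_force: [-2.8, 0.1, 12.3]
width: -0.001
finger_force: 5.8
```

>>> {"api": "arm_command", "payload": {
  "increments": "0 0 -0.5 0;0 0 -0.5 0;0 0 0 0;0 0 0 0;0 0 0 0;0 0 0 0;0 0 0 0;0 0 0 0"
}}

```text
time: 33.9
tcp_pos: [0.5608, -0.1264, 0.2813]
tcp_rot: [0.002, -0.003, 1.0, -0.0]
wrist_force: [-3.3, -0.3, 17.7]
width: 0.0
finger_force: 8.6
```

The resistance is stiff from first contact with no further give, so the hook is on its stop. I'll retreat now.

>>> {"api": "arm_command", "payload": {
  "increments": "0 0 1 0;0 0 3 0;0 0 15 0;0 0 30 0;0 0 35 0;0 0 30 0;0 0 10 0;0 0 0 0"
}}

```text
time: 34.9
tcp_pos: [0.5602, -0.1258, 0.4036]
tcp_rot: [0.0, -0.004, 1.0, -0.0]
wrist_force: [0.1, 0.3, -1.3]
width: 0.002
finger_force: 0.0
```

```bash
python3 - <<'E'
from h import *
from bench import bot,camera
np.set_printoptions(precision=4,suppress=True)
A=lambda p:np.linalg.lstsq(np.c_[2*p[:,:2],np.ones(len(p))],(p[:,:2]**2).sum(1),rcond=None)[0][:2]
d={n:camera(n) for n in("wrist","scene")};pickle.dump(d,open("k.pkl","wb"))
print(bot.state()["time"],bot.state()["tcp_pos"])
for k in "jk":
  d=pickle.load(open(k+".pkl","rb"))
  for n,c in d.items():
    X=cloud(c);x,y,z=np.moveaxis(X,2,0)
    for cy,h in((-.126,.081),(-.048,.097),(-.204,.087)):
        m=(np.hypot(x-.52,y-cy)<.042)&(abs(z-h)<.007)&(x<.55);p=X[m];print(k,n,A(p),np.percentile(p[:,2],90))
    m=red(c)&(abs(x-.556)<.02)&(abs(y+.126)<.02)&(z>.2);print(" grip",np.percentile(X[m],2,axis=0),np.percentile(X[m],98,axis=0))
E
```

```text
35.0 [ 0.5597 -0.1257  0.4023]
j wrist [ 0.5163 -0.1266] 0.0827869622323205
j wrist [ 0.5163 -0.0487] 0.09712793046917216
j wrist [ 0.5198 -0.2038] 0.08706072331716298
 grip [ 0.5487 -0.1339  0.2068] [ 0.5635 -0.1189  0.2613]
j scene [ 0.5143 -0.1259] 0.08015636530259997
j scene [ 0.5146 -0.0493] 0.09468267612516075
j scene [ 0.5175 -0.2057] 0.08470445549722229
 grip [ 0.5445 -0.1373  0.2012] [ 0.5622 -0.1186  0.2578]
k wrist [ 0.5154 -0.1269] 0.083867726473477
k wrist [ 0.5164 -0.0487] 0.09714748321743487
k wrist [ 0.5199 -0.2037] 0.08725108684463631
 grip [ 0.5494 -0.1336  0.2083] [ 0.5645 -0.1184  0.2615]
k scene [ 0.5135 -0.1254] 0.08207893157162055
k scene [ 0.5142 -0.0499] 0.09452949617846436
k scene [ 0.5167 -0.2056] 0.0845090473944771
 grip [ 0.5462 -0.1372  0.2023] [ 0.5643 -0.1192  0.2583]
```

Height and force agree with being home, but the check press left the dipper leaning about 0.6° more. There is time to take the grip again, straighten it, press once more and release without side load.

>>> {"api": "arm_command", "payload": {
  "increments": "-2 0 -15 0;-2 0 -25 0;0 0 -30 0;0 0 -30 0;0 0 -30 0;0 0 -25 0;0 0 -13 0;0 0 -5 0",
  "claw": 0
}}

```text
time: 36.0
tcp_pos: [0.5558, -0.1258, 0.2295]
tcp_rot: [-0.001, -0.004, 1.0, 0.0]
wrist_force: [-0.1, 0.5, 0.5]
width: 0.497
finger_force: 0.0
```

>>> {"api": "arm_command", "payload": {
  "increments": "0 0 -1.5 0;0 0 0 0;0 0 0 0;0 0 0 0;0 0 0 0;0 0 0 0;0 0 0 0;0 0 0 0",
  "claw": -1,
  "grip_force": 60
}}

```text
time: 37.0
tcp_pos: [0.5563, -0.126, 0.2293]
tcp_rot: [0.0, -0.004, 1.0, -0.0]
wrist_force: [-0.4, -0.4, 5.8]
width: 0.197
finger_force: 59.2
```

>>> {"api": "arm_command", "payload": {
  "increments": "-0.6 0 -0.3 0;-0.6 0 -0.3 0;-0.6 0 -0.3 0;-0.6 0 0 0;0 0 0 0;0 0 0 0;0 0 0 0;0 0 0 0"
}}

```text
time: 38.0
tcp_pos: [0.5558, -0.126, 0.2291]
tcp_rot: [0.002, -0.004, 1.0, -0.0]
wrist_force: [3.3, -0.8, 6.3]
width: 0.208
finger_force: 59.6
```

>>> {"api": "arm_command", "payload": {
  "increments": "-0.6 0 -0.4 0;-0.6 0 -0.4 0;-0.6 0 -0.2 0;-0.4 0 0 0;0 0 0 0;0 0 0 0;0 0 0 0;0 0 0 0"
}}

```text
time: 39.0
tcp_pos: [0.5554, -0.126, 0.229]
tcp_rot: [0.005, -0.004, 1.0, -0.001]
wrist_force: [7.3, -0.6, 8.5]
width: 0.204
finger_force: 60.0
```

```bash
python3 - <<'E'
from h import *
from bench import bot,camera
np.set_printoptions(precision=4,suppress=True)
A=lambda p:np.linalg.lstsq(np.c_[2*p[:,:2],np.ones(len(p))],(p[:,:2]**2).sum(1),rcond=None)[0][:2]
c=camera("scene");X=cloud(c);x,y,z=np.moveaxis(X,2,0);s=bot.state();print(s["time"],s["wrist_force"],s["wrist_torque"])
m=(np.hypot(x-.52,y+.126)<.042)&(abs(z-.079)<.007)&(x<.55);p=X[m];print(A(p),np.percentile(p[:,2],90))
E
```

```text
39.05 [ 8.4377 -1.0039  9.0447] [-0.1173 -2.0611 -0.0421]
[ 0.5145 -0.1259] 0.0797549539836923
```

>>> {"api": "arm_command", "payload": {
  "increments": "0 0 -0.4 0;0 0 0 0;0 0 0 0;0 0 0 0;0 0 0 0;0 0 0 0;0 0 0 0;0 0 0 0"
}}

```text
time: 40.05
tcp_pos: [0.5554, -0.126, 0.229]
tcp_rot: [0.005, -0.004, 1.0, -0.001]
wrist_force: [7.5, -0.3, 12.1]
width: 0.203
finger_force: 60.5
```

>>> {"api": "arm_command", "payload": {
  "increments": "0 0 0 0;0 0 0 0;0 0 0 0;0 0 0 0;0 0 0 0;0 0 0 0;0 0 0 0;0 0 0 0",
  "claw": 0
}}

```text
time: 41.05
tcp_pos: [0.5515, -0.1259, 0.2266]
tcp_rot: [0.0, -0.004, 1.0, -0.0]
wrist_force: [-0.2, 0.8, 0.0]
width: 0.498
finger_force: 0.0
```

>>> {"api": "arm_command", "payload": {
  "increments": "0 0 5 0;0 0 15 0;0 0 30 0;0 0 40 0;0 0 40 0;0 0 30 0;0 0 10 0;0 0 0 0"
}}

```text
time: 42.05
tcp_pos: [0.5515, -0.1259, 0.397]
tcp_rot: [0.0, -0.004, 1.0, -0.0]
wrist_force: [-0.5, -0.8, -0.1]
width: 0.501
finger_force: 0.0
```

```bash
python3 - <<'E'
from h import *
from bench import bot,camera
np.set_printoptions(precision=4,suppress=True)
A=lambda p:np.linalg.lstsq(np.c_[2*p[:,:2],np.ones(len(p))],(p[:,:2]**2).sum(1),rcond=None)[0][:2]
for n in("wrist","scene"):
    c=camera(n);X=cloud(c);x,y,z=np.moveaxis(X,2,0)
    for cy,h in((-.126,.081),(-.048,.097),(-.204,.087)):
        m=(np.hypot(x-.52,y-cy)<.042)&(abs(z-h)<.007)&(x<.55);p=X[m];print(n,A(p),np.percentile(p[:,2],90))
    m=red(c)&(abs(x-.556)<.02)&(abs(y+.126)<.02)&(z>.2);print(" grip",np.percentile(X[m],2,axis=0),np.percentile(X[m],98,axis=0))
s=bot.state();print(s["time"],s["tcp_pos"],s["wrist_force"])
E
```

```text
wrist [ 0.5172 -0.1267] 0.08204828138532111
wrist [ 0.5163 -0.0487] 0.09717222440789616
wrist [ 0.5198 -0.2038] 0.08714754290901562
 grip [ 0.5482 -0.1342  0.2053] [ 0.5626 -0.1188  0.2614]
scene [ 0.5148 -0.1264] 0.08159091150170818
scene [ 0.5145 -0.0495] 0.09401567876887057
scene [ 0.5169 -0.2054] 0.08433287643598389
 grip [ 0.5447 -0.1372  0.2027] [ 0.5595 -0.1211  0.2577]
42.15 [ 0.5511 -0.1257  0.3955] [ 0.256  -0.5435  0.0489]
```

The dipper hangs straighter, the neighbours have not moved and the gripper is clear, so I'm handing in.

```bash
python3 -c "
from bench import bot
print(bot.close_job())"
```

```text
the job is handed in; nothing more can be done
None
```

The red dipper hangs on the middle hanger, let go, and the job is handed in at about 42 s. The catch gave way and the hook then met a hard stop, but I couldn't read the pin itself. The dipper leans about 1°, the highest press read just under 18 N, and the two neighbours measured unmoved.

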